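# Change the jar on the magnetic polisher and switch it on

### The job

The jar with the green lid on the blue polishing machine is finished: stand it upright on the white tile, then stand the jar with the orange lid on the machine's round black pad in its place, each with its whole foot on the tile or pad. Keep both jars upright and set them down gently, and only then turn the machine's red switch clockwise until it clicks past its detent and rests at the green dot. Leave the white-lidded jar and the other things on the bench where they are.

Things in the scene. Friction and masses are not known exactly. Their poses are not given: they have to be found in the camera images.
- green_jar: closed clear plastic jar with a green lid and a green band round its foot, holding finished brass parts, standing at the start on the machine's pad. Height 100 mm; body a plain cylinder of diameter 56 mm from the foot up to 70 mm, shoulder to 78 mm, lid diameter 50 mm from 84 to 100 mm; about 0.28 kg. Origin at the centre of its underside, z up
- orange_jar: closed clear plastic jar with an orange lid and an orange band round its foot, holding the next steel parts, standing at the start on the bench. Height 100 mm; body a plain cylinder of diameter 56 mm from the foot up to 70 mm, shoulder to 78 mm, lid diameter 50 mm from 84 to 100 mm; about 0.28 kg. Origin at the centre of its underside, z up
- white_jar: closed clear plastic jar with a white lid and a white band round its foot, a bystander standing on the bench, to be left alone. Height 100 mm; body a plain cylinder of diameter 56 mm from the foot up to 70 mm, shoulder to 78 mm, lid diameter 50 mm from 84 to 100 mm; about 0.28 kg. Origin at the centre of its underside, z up
- tile: flat white ceramic tile, 100 x 100 mm and 8 mm thick, fixed on the bench. Origin at the centre of its underside, so its top is 8 mm above the origin; x and y along its sides
- machine: magnetic polishing machine, a blue box fixed on the bench, 200 mm (its x) x 320 mm (its y), with a flat aluminium deck 100 mm above the bench. Origin at the centre of its underside. The pad is centred at (0, +70) mm in its frame, the switch axis at (0, -90) mm
- pad (a point): centre of the top face of the round black rubber pad on the machine's deck, diameter 90 mm, 103 mm above the bench; axes as the machine's
- switch_grip (a point): on the vertical axis of the red switch knob, at grip height, 137 mm above the bench. A bar 14 mm wide and 42 mm long, its top 144 mm above the bench, on a red disc of diameter 44 mm whose top is at 114 mm. The point turns with the knob: x lies along the bar; a white line marks the -x end, the pointer: at the black dot on the deck it is off, at the green dot on
- switch (a joint): angle of the switch knob in rad, growing clockwise seen from above: 0 is off (black dot), 1.2 is on (green dot) and the end of travel. A spring detent resists (about 0.12 N m) up to 0.6, then the knob snaps on towards 1.2 by itself
- organiser: clear plastic compartment box, 100 x 180 x 35 mm, a bystander lying beyond the machine. Origin at the centre of its underside
- hammer: small hammer lying on the bench, wooden handle, 260 mm long along its x, head at +x, 26 mm high, a bystander. Origin under the middle of its length
- tin: round open brass tin with steel burs, diameter 94 mm, 28 mm high, a bystander. Origin at the centre of its underside

How it is judged (in metres and radians):
On the way, in this order (a step that is already met when the one before it is completed fails the run):
1. the green-lidded jar stands upright on the tile, released (x of green_jar in the frame of tile between -0.026 and 0.026 m and y of green_jar in the frame of tile between -0.026 and 0.026 m and z of green_jar in the frame of tile between 0.004 and 0.013 m and angle between green_jar's own z axis and vertical below 0.1 rad and linear speed of green_jar below 0.03 m/s and contact force between the fingers and green_jar below 0.3 N), for 0.2 s.
2. the orange-lidded jar stands upright on the machine's pad, released (horizontal distance between orange_jar and pad below 0.02 m and z of orange_jar in the frame of pad between -0.005 and 0.006 m and angle between orange_jar's own z axis and vertical below 0.1 rad and linear speed of orange_jar below 0.03 m/s and contact force between the fingers and orange_jar below 0.3 N), for 0.2 s.
3. the switch is turned past its detent to on (value of joint switch above 1 rad), for 0.1 s.
At the end, for the whole second after the job is handed in: the green-lidded jar stands on the tile (its axis within 26 mm of the tile's centre along each side of the tile) and the orange-lidded jar on the pad (axis within 20 mm of the pad's centre), both at rest, released and upright within 0.1 rad, and the switch is past its detent at 1.0 rad or more (all of step 1 and all of step 2 and value of joint switch above 1 rad); the robot touches nothing.
It fails at once if the green- or orange-lidded jar is tilted by more than 0.5 rad (angle between any of green_jar, orange_jar's own z axis and vertical above 0.5 rad).
It fails at once if the green-lidded jar hits or is pressed on the tile, or the orange-lidded jar on the machine, with more than 45 N (contact force between green_jar and tile above 45 N or contact force between orange_jar and machine above 45 N).
It fails at once if the white-lidded jar, the organiser, the hammer or the tin is moved by more than 30 mm (distance of any of white_jar, organiser, hammer, tin from where it was at the start of the episode above 0.03 m).
It fails at once if the white-lidded jar is tipped by more than 0.4 rad (angle between white_jar's own z axis and vertical above 0.4 rad).
It also fails if it takes over 72 s, if anything falls off the work surface, if the arm or the gripper's body presses on something with over 40 N, if the wrist force passes 120 N, or if a joint passes its speed limit or range.

### The arm

A 6-joint arm with a two-finger parallel gripper is mounted at the origin on the work surface. World frame = base frame: x ahead of the robot, y to its left, z up, the work surface at z = 0. Lengths are in mm, angles in degrees, forces in N, time in s.
With the tool pointing down it reaches from about 275 to 975 mm from the base axis. Payload 8.4 kg.
Tool frame: the origin (TCP) lies midway between the tips of the shut fingers; the grasp point (between the pads) lies 19 mm behind it (ctrl.grasp_offset is the distance from the TCP to the grasp point, in mm); z points along the fingers, y is the line along which they close (so a half turn about z gives the same grasp; the last joint's range is limited). The gripper opens to 92 mm and grips with 3 to 60 N. Pads are 20 mm wide; open, the fingers measure 128 mm over their backs; the gripper's body (75 mm by 189 mm) begins 69 mm behind the grasp point.
Start: joints at [64.893, 20.225, 93.587, -0, 66.188, -0.138], TCP at [263.834, 566.586, 184.183] pointing down, gripper open.
Joint ranges: [-150.9, 150.9], [-52.94, 120.26], [3.33, 152.33], [-74.26, 254.26], [0, 154.13], [-172.89, 172.89]. Speed limits (degrees/s): [127.2, 127.2, 159.86, 180, 180, 180].

### API

Orientations are given as a 3x3 rotation matrix whose columns are the frame's x, y, z axes.
In Python, from rig import ctrl gives the robot as it stands. The module is installed in compiled form; this text tells all that it offers.
- The arm moves only by the tool drive_tool, never from a script. Its argument "rows" is a list of rows, each a list of 7 numbers: the turn, a rotation vector about the tool's x, y, z in rad, then the shift along the tool's x, y, z in cm, then the finger opening in cm, from 0 to 9.19. In form: [[rx, ry, rz, x, y, z, gripper], ...]. A call has 1 to 12 rows; each row shifts and turns the commanded pose from where the row before left it, along the tool's axes as they then stand; what a row does not reach is not made up. A row lasts 1/10 s, in which the tool goes at most 50 mm and 8.59 degrees, less where a joint would pass 70% of its speed; a pose out of reach is approached as far as the arm can. A call is refused whole if a number of a shift passes 5 or a number of a turn 0.15, either way. A call with a gripper value outside its range is refused whole. The fingers move at their own pace and stop on an object; "grip_force" is the grip in N (left out, the last holds). Time passes only in rows, so rows that do not move let the fingers close. It gives the time, the measured TCP pose, the force, the opening and the grip force at its end, in the units of the state.
- ctrl.sense(): the state, without advancing time (a new reading comes with each control period).
- ctrl.camera(name): name is "scene" or "top"; returns (picture, depth): 400x640x3 uint8, red, green, blue; 400x640 float32, mm along the optical axis (not along the pixel's ray), 0 where there is no reading.
- ctrl.get_calibration(name): a dict with "mtx" (3x3 intrinsics, pixels), "view" (4x4, takes a point from world to camera coordinates). Camera axes: x right, y up, looking along -z (the intrinsics and any distortion apply to the point x, -y, -z); pixel columns grow to the right and rows downward; lengths in mm; the calibration is good to about 2 mm. A picture is of the moment at which its call begins. get_calibration takes no time and is no camera call.
- ctrl.finish_job(): hands the job in; it is judged then, once.
The state is a dict: "time_s": time; "q": joint angles; "joint_velocities": joint speeds; "effort": joint torques, N m; "eef_pos": TCP position; "eef_rot": TCP orientation; "ft_force": force on the tool from outside, world axes, zero at the start; "wrist_torque": the same for the moment, N m; "finger_gap": finger opening in mm; "gripper_force": force on a finger pad.
Only numpy, scipy, OpenCV 4.12 (cv2) and the standard library are available. Lean on these libraries where they do the work, as an engineer would, in place of code of your own. Each camera call takes 0.05 s, during which the arm holds its last target. There are 200 camera calls.

## Working session

There is one attempt and no reset: what is moved stays moved. The work goes in short steps, Python scripts to look and compute and a tool call to move; the robot and the scene stay as the last step left them, time stands still between calls to the robot, and variables do not carry over. Pictures are saved under pics/ and viewed, at most 10 in all, crops included, and the job is handed in when it is done.

Besides the shell and the picture viewer there is one more tool, called after "Emit:" by a JSON object that holds its "name" and its "arguments". drive_tool: Moves the arm, as the interface text tells. Its arguments: {"type":"object","properties":{"rows":{"type":"array"},"grip_force":{"type":"number"}},"required":["rows"]}

```bash
mkdir -p pics; python3 - <<'E'
from rig import ctrl
import cv2,numpy as np
for n in("scene","top"):
    p,d=ctrl.camera(n); cv2.imwrite(f"pics/{n}0.png",p[...,::-1]); np.savez(f"{n}0.npz",p=p,d=d)
    print(ctrl.get_calibration(n))
s=ctrl.sense();print(s["eef_pos"],s["eef_rot"],s["finger_gap"],s["time_s"],ctrl.grasp_offset)
E
```

```text
{'mtx': array([[399.63213   ,   0.        , 316.43511762],
       [  0.        , 399.63213   , 202.18758674],
       [  0.        ,   0.        ,   1.        ]]), 'view': array([[-8.71317639e-01,  4.90709540e-01, -3.11772673e-03,
         5.51080359e+02],
       [-3.27114118e-01, -5.76073665e-01,  7.49089772e-01,
         2.37869432e+01],
       [ 3.65789457e-01,  6.53714983e-01,  6.62461164e-01,
        -1.32821678e+03],
       [ 0.00000000e+00,  0.00000000e+00,  0.00000000e+00,
         1.00000000e+00]])}
{'mtx': array([[477.85822889,   0.        , 317.85724799],
       [  0.        , 477.85822889, 205.17474874],
       [  0.        ,   0.        ,   1.        ]]), 'view': array([[-7.82538681e-03, -9.99781956e-01,  1.93598640e-02,
        -1.35954598e+02],
       [ 9.96253074e-01, -6.12725350e-03,  8.62685903e-02,
        -5.46277489e+02],
       [-8.61311572e-02,  1.99624091e-02,  9.96083795e-01,
        -1.16209734e+03],
       [ 0.00000000e+00,  0.00000000e+00,  0.00000000e+00,
         1.00000000e+00]])}
[263.63465359 566.15193944 183.53705681] [[-9.06538615e-01  4.22122578e-01 -5.17634371e-04]
 [ 4.22122896e-01  9.06537926e-01 -1.11788515e-03]
 [-2.62937065e-06 -1.23191137e-03 -9.99999241e-01]] 92.26022665699763 0.1 18.700000000000003
```

View pics/scene0.png

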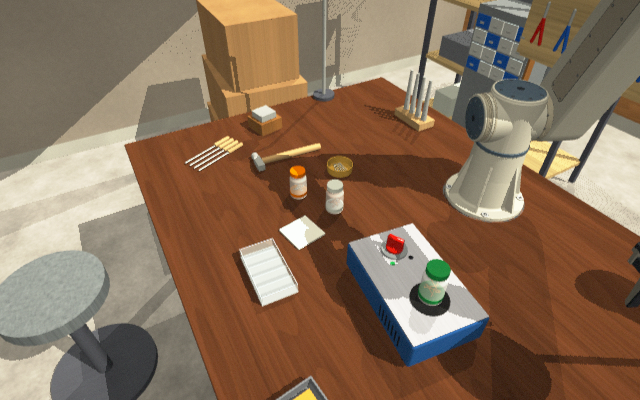

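View pics/top0.png

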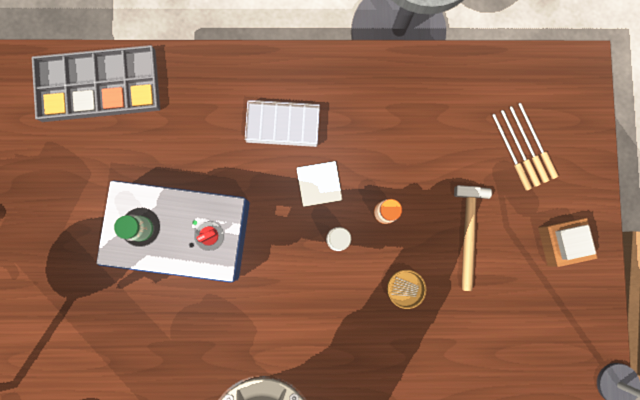

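The pictures show all the objects. The top view has the green jar's lid at about (127,227), the switch at (208,235), the tile at (320,184), the orange lid at (389,210), the white lid at (339,239) and the tin at (407,289). I'll enlarge this area.

```bash
cat > h.py <<'E'
import numpy as np
from rig import ctrl
def ray(n,u,v,z):
    c=ctrl.get_calibration(n);K=c["mtx"];V=c["view"];R=V[:3,:3];t=V[:3,3]
    d=np.linalg.inv(K)@[u,v,1]; d=R.T@(d*[1,-1,-1]); o=-R.T@t
    return o+d*(z-o[2])/d[2]
def proj(n,P):
    c=ctrl.get_calibration(n);K=c["mtx"];V=c["view"]
    p=(V[:3,:3]@P+V[:3,3])*[1,-1,-1]; p=K@p; return p[:2]/p[2]
E
python3 - <<'E'
import cv2
p=cv2.imread("pics/top0.png")
cv2.imwrite("pics/a.png",cv2.resize(p[170:295,90:255],None,fx=4.8,fy=4.8,interpolation=cv2.INTER_CUBIC))
cv2.imwrite("pics/b.png",cv2.resize(p[150:270,285:435],None,fx=5,fy=5,interpolation=cv2.INTER_CUBIC)[:600,:800])
E
```

```text
(no output)
```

View pics/a.png

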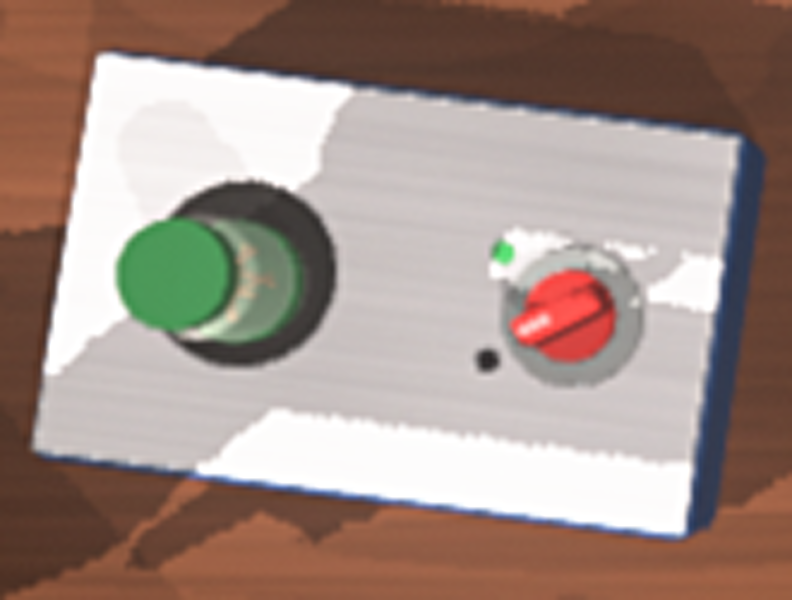

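View pics/b.png

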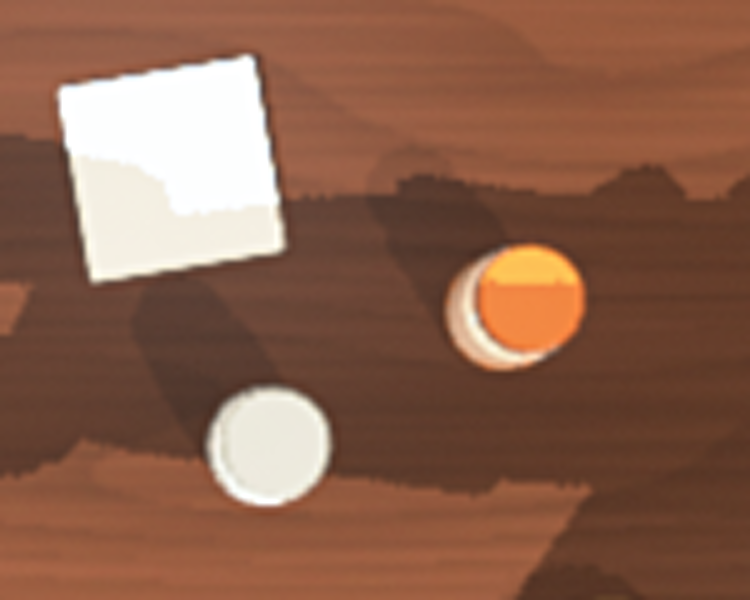

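The crops show these points:
- **Crop a:** deck corners (97,52), (743,135), (688,537), (33,455). Pad centre about (243,273), green lid centre (175,273), gray switch disc centre (574,315). Black dot (487,360), green dot (503,252).
- **Crop b:** tile corners (58,88), (253,55), (286,248), (93,284). Orange lid centre (532,298), white lid centre (272,443).

```bash
python3 - <<'E'
from h import *
np.set_printoptions(precision=1,suppress=True)
A=lambda x,y,z:ray("top",(x+.5)/4.8-.5+90,(y+.5)/4.8-.5+170,z)
B=lambda x,y,z:ray("top",(x+.5)/5-.5+285,(y+.5)/5-.5+150,z)
D=np.array([A(*p,100) for p in((97,52),(743,135),(688,537),(33,455))])
c=D.mean(0); ym=D[0]+D[3]-D[1]-D[2]; L=np.linalg.norm(ym)/2; ym/=np.linalg.norm(ym); xm=np.array([ym[1],-ym[0],0])
print("deck",c,L,ym,"x?",xm,np.degrees(np.arctan2(ym[1],ym[0])))
print("pad",A(243,273,103),c+70*ym,"switch",A(574,315,101),c-90*ym)
print("green",A(175,273,203)); sw=c-90*ym
k=A(487,360,100)-sw;g=A(503,252,100)-sw
for n,v in(("black",k),("green",g),("line",A(515,328,144)-sw),("far",A(606,290,144)-sw)): print(n,v,np.degrees(np.arctan2(v[1],v[0])))
T=np.array([B(*p,8) for p in((58,88),(253,55),(286,248),(93,284))]);e=T[1]-T[0]
print("tile",T.mean(0),np.linalg.norm(T-np.roll(T,1,0),axis=1),e)
print("orange",B(532,298,100),"white",B(272,443,100))
# scene cam check
for n,P in(("green",A(175,273,203)),("or",B(532,298,100)),("wh",B(272,443,100)),("tile",T.mean(0)),("pad",A(243,273,103))): print(n,proj("scene",P))
import cv2
p=cv2.imread("pics/scene0.png")
cv2.imwrite("pics/c.png",cv2.resize(p[155:315,270:470],None,fx=3.75,fy=3.75,interpolation=cv2.INTER_CUBIC))
E
```

```text
deck [481.9 200.2 100. ] 313.67647139707566 [0.1 1.  0. ] x? [ 1.  -0.1  0. ] 82.34747080854513
pad [492.  269.8 103. ] [491.3 269.6 100. ] switch [470.8 112.4 101. ] [470. 111. 100.]
green [487.8 264.2 203. ]
black [-20.3  42.8   0. ] 115.33507535773509
green [31.4 36.   0. ] 48.86835875247171
line [-6.  19.5 44. ] 106.99052687129728
far [ 11.2 -22.   44. ] -63.00908006662982
tile [ 602.4 -143.7    8. ] [101.3 100.5  99.9  99.1] [ 16.5 -99.1   0. ]
orange [ 528.4 -308.8  100. ] white [ 461.8 -186.6  100. ]
green [437.4 266.7]
or [297.2 169.6]
wh [335.1 184.1]
tile [301.6 230.4]
pad [429.  297.5]
```

View pics/c.png

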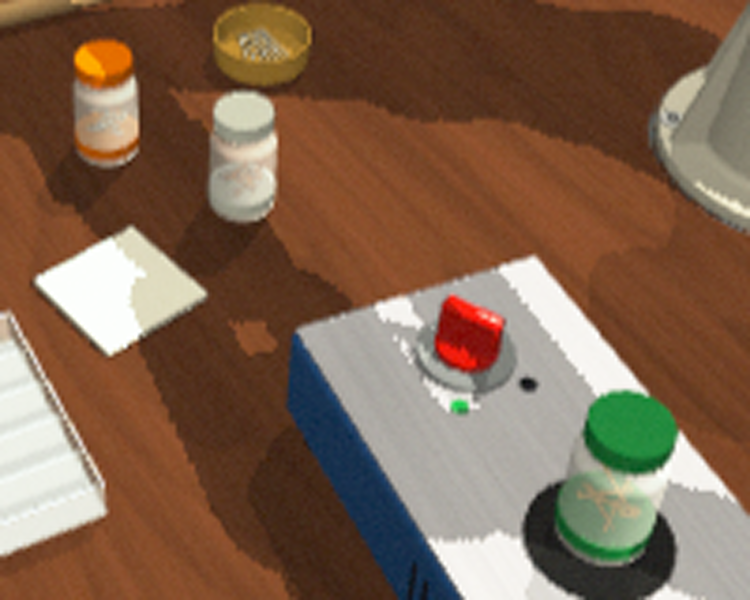

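The scene crop agrees with the top-view projections to about 1 px: green lid at crop (632,418), which is image (438.5,266.5), against a predicted (437.4,266.7). I'll move above the green jar.

Emit:
{"name": "drive_tool", "arguments": {"rows": [[0,0,0,0,0,-5,9.19],[0,0,0,-3.31,-1.79,0,9.19],[0,0,0,-3.31,-1.79,0,9.19],[0,0,0,-3.31,-1.79,0,9.19],[0,0,0,-3.31,-1.79,0,9.19],[0,0,0,-3.31,-1.79,0,9.19],[0,0,0,-3.31,-1.79,0,9.19],[0,0,0,-3.31,-1.79,0,9.19],[0,0,0,-3.31,-1.79,0,9.19],[0,0,0,-3.31,-1.79,0,9.19],[0,0,0,-3.31,-1.79,0,9.19],[0,0,0,0,0,0,9.19]], "grip_force": 20}}

```text
time_s: 1.3
eef_pos: [490.2, 261.4, 233.9]
eef_rot: [[-0.905, 0.425, 0.0], [0.425, 0.905, -0.001], [-0.001, -0.001, -1.0]]
ft_force: [-0.6, 1.0, -0.1]
finger_gap: 91.7
gripper_force: 0.0
```

Emit:
{"name": "drive_tool", "arguments": {"rows": [[0,0,0,0,0,0,9.19],[0,0,0,0,0,0,9.19]]}}

```text
time_s: 1.5
eef_pos: [487.7, 265.2, 234.0]
eef_rot: [[-0.907, 0.422, -0.001], [0.422, 0.907, 0.0], [0.001, -0.0, -1.0]]
ft_force: [-0.3, -0.4, 0.3]
finger_gap: 92.0
gripper_force: 0.0
```

Arrived. Descend 100 mm, then close.

Emit:
{"name": "drive_tool", "arguments": {"rows": [[0,0,0,0,0,2.5,9.19],[0,0,0,0,0,2.5,9.19],[0,0,0,0,0,2.5,9.19],[0,0,0,0,0,2.5,9.19],[0,0,0,0,0,0,9.19],[0,0,0,0,0,0,6.5],[0,0,0,0,0,0,5.5],[0,0,0,0,0,0,4.5],[0,0,0,0,0,0,4.5],[0,0,0,0,0,0,4.5],[0,0,0,0,0,0,4.5],[0,0,0,0,0,0,4.5]], "grip_force": 20}}

```text
time_s: 2.7
eef_pos: [488.9, 265.0, 134.9]
eef_rot: [[-0.906, 0.422, 0.001], [0.422, 0.906, 0.001], [-0.001, 0.001, -1.0]]
ft_force: [0.3, 1.3, 5.5]
finger_gap: 54.7
gripper_force: 20.0
```

Emit:
{"name": "drive_tool", "arguments": {"rows": [[0,0,0,0,0,-1,4.5],[0,0,0,0,0,-2,4.5],[0,0,0,0,0,-2,4.5],[0,0,0,0,0,-1.5,4.5],[0,0,0,-1,-1.15,0,4.5],[0,0,0,-2,-2.3,0,4.5],[0,0,0,-2,-2.3,0,4.5],[0,0,0,-2,-2.3,0,4.5],[0,0,0,-2,-2.3,0,4.5],[0,0,0,-2,-2.3,0,4.5],[0,0,0,-2,-2.3,0,4.5],[0,0,0,-2,-2.3,0,4.5]], "grip_force": 25}}

```text
time_s: 3.9
eef_pos: [550.7, 42.6, 198.3]
eef_rot: [[-0.906, 0.422, -0.002], [0.422, 0.906, -0.001], [0.002, -0.001, -1.0]]
ft_force: [1.2, 0.9, -3.1]
finger_gap: 54.9
gripper_force: 25.0
```

Emit:
{"name": "drive_tool", "arguments": {"rows": [[0,0,0,-2,-2.3,0,4.5],[0,0,0,-2,-2.3,0,4.5],[0,0,0,-2,-2.3,0,4.5],[0,0,0,-2,-2.3,0,4.5],[0,0,0,-2,-2.3,0,4.5],[0,0,0,-2,-2.3,0,4.5],[0,0,0,-0.6,-1.12,0,4.5],[0,0,0,0,0,0,4.5],[0,0,0,0,0,0,4.5],[0,0,0,0,0,0,4.5]]}}

```text
time_s: 4.9
eef_pos: [602.2, -142.4, 199.0]
eef_rot: [[-0.907, 0.421, -0.001], [0.421, 0.907, 0.0], [0.001, 0.0, -1.0]]
ft_force: [-1.1, -0.1, -2.3]
finger_gap: 54.4
gripper_force: 25.0
```

Emit:
{"name": "drive_tool", "arguments": {"rows": [[0,0,0,0,0,1,4.5],[0,0,0,0,0,2.5,4.5],[0,0,0,0,0,2.5,4.5],[0,0,0,0,0,2.5,4.5],[0,0,0,0,0,2.5,4.5],[0,0,0,0,0,2,4.5],[0,0,0,0,0,1,4.5],[0,0,0,0,0,0.5,4.5],[0,0,0,0,0,0,4.5],[0,0,0,0,0,0,4.5]]}}

```text
time_s: 5.9
eef_pos: [603.4, -143.6, 55.1]
eef_rot: [[-0.907, 0.422, 0.001], [0.422, 0.907, -0.0], [-0.001, 0.0, -1.0]]
ft_force: [0.5, 0.6, -2.3]
finger_gap: 55.0
gripper_force: 25.0
```

```bash
python3 - <<'E'
from h import *
import cv2
s=ctrl.sense();print(s["eef_pos"],s["ft_force"])
p,d=ctrl.camera("scene");a=p[165:295,245:405,::-1]
q,d=ctrl.camera("top");b=q[140:270,270:430,::-1]
cv2.imwrite("pics/d.png",cv2.resize(np.hstack([a,b]),None,fx=2.5,fy=2.5,interpolation=cv2.INTER_CUBIC))
E
```

```text
[ 603.41572854 -143.56197353   55.05212103] [ 0.52536031  0.62751337 -2.33832765]
```

View pics/d.png

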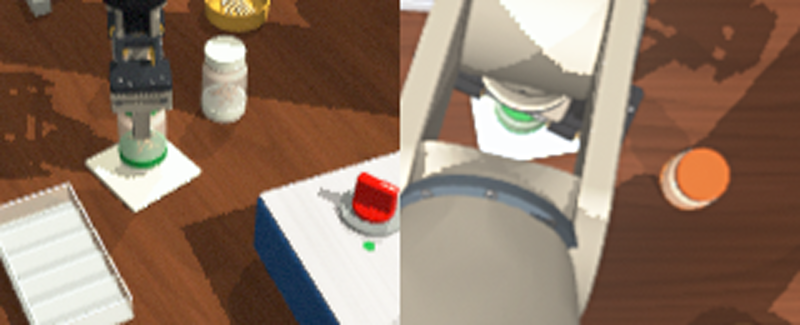

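The green jar is upright in the grip and centred over the tile, with its foot at about crop (143,162) in the left half. Next I'll lower it slowly.

Emit:
{"name": "drive_tool", "arguments": {"rows": [[0,0,0,0,0,0.5,4.5],[0,0,0,0,0,0.4,4.5],[0,0,0,0,0,0.3,4.5],[0,0,0,0,0,0.1,4.5],[0,0,0,0,0,0.1,4.5],[0,0,0,0,0,0,4.5]]}}

```text
time_s: 6.6
eef_pos: [602.8, -143.6, 40.1]
eef_rot: [[-0.907, 0.422, -0.0], [0.422, 0.907, 0.0], [0.0, -0.0, -1.0]]
ft_force: [0.1, -0.8, -2.2]
finger_gap: 54.7
gripper_force: 25.0
```

Emit:
{"name": "drive_tool", "arguments": {"rows": [[0,0,0,0,0,0.05,4.5],[0,0,0,0,0,0.05,4.5],[0,0,0,0,0,0,4.5]]}}

```text
time_s: 6.9
eef_pos: [603.2, -143.7, 39.9]
eef_rot: [[-0.907, 0.422, 0.001], [0.422, 0.907, -0.0], [-0.001, 0.0, -1.0]]
ft_force: [-1.9, 0.0, 4.2]
finger_gap: 55.0
gripper_force: 25.0
```

Contact made. Release and rise.

Emit:
{"name": "drive_tool", "arguments": {"rows": [[0,0,0,0,0,0,6],[0,0,0,0,0,0,7],[0,0,0,0,0,0,9.19],[0,0,0,0,0,0,9.19],[0,0,0,0,0,0,9.19],[0,0,0,0,0,0,9.19],[0,0,0,0,0,-1,9.19],[0,0,0,0,0,-3,9.19],[0,0,0,0,0,-3,9.19],[0,0,0,0,0,-3,9.19],[0,0,0,0,0,0,9.19]], "grip_force": 20}}

```text
time_s: 8.0
eef_pos: [605.7, -144.3, 144.4]
eef_rot: [[-0.907, 0.422, 0.007], [0.422, 0.907, -0.002], [-0.007, 0.001, -1.0]]
ft_force: [0.2, -0.3, 0.5]
finger_gap: 92.2
gripper_force: 0.0
```

Emit:
{"name": "drive_tool", "arguments": {"rows": [[0,0,0,0,-3,0,9.19],[0,0,0,0,-4,0,9.19],[0,0,0,0,-4,0,9.19],[0,0,0,0,-4,0,9.19],[0,0,0,-0.23,-3.12,0,9.19],[0,0,0,0,0,0,9.19],[0,0,0,0,0,0,9.19],[0,0,0,0,0,0,9.19]]}}

```text
time_s: 8.8
eef_pos: [528.5, -307.9, 139.0]
eef_rot: [[-0.907, 0.422, -0.0], [0.422, 0.907, 0.001], [0.0, 0.0, -1.0]]
ft_force: [-0.3, 0.4, 0.3]
finger_gap: 91.9
gripper_force: 0.0
```

```bash
python3 - <<'E'
from h import *
import cv2
s=ctrl.sense();print(s["eef_pos"])
p,d=ctrl.camera("scene");a=p[105:265,240:400,::-1]
q,d=ctrl.camera("top");b=q[140:300,270:430,::-1]
cv2.imwrite("pics/e.png",cv2.resize(np.hstack([a,b]),None,fx=2.5,fy=2.5,interpolation=cv2.INTER_CUBIC))
print(proj("scene",np.array([602.4,-143.7,108])))
E
```

```text
[ 528.50746054 -307.86077888  139.03769865]
[300.64686889 205.57594753]
```

View pics/e.png

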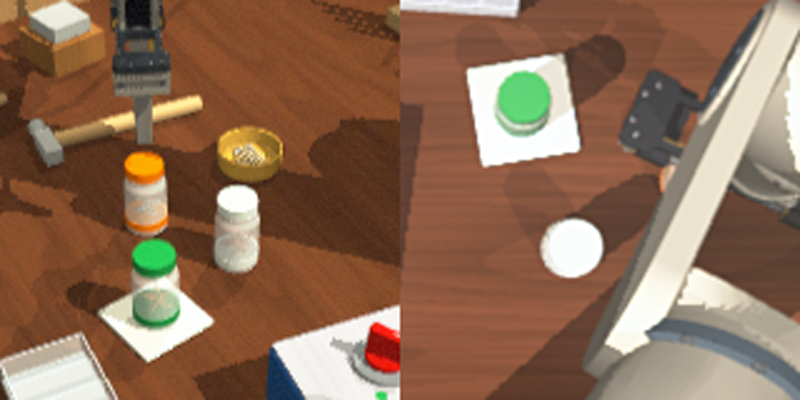

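The green jar stands upright in the middle of the tile: its lid is at about (152,258) on the left and (524,98) on the right. The gripper is over the orange jar at left (146,168). Descend and grasp.

Emit:
{"name": "drive_tool", "arguments": {"rows": [[0,0,0,0,0,2.5,9.19],[0,0,0,0,0,2.5,9.19],[0,0,0,0,0,2.5,9.19],[0,0,0,0,0,2.3,9.19],[0,0,0,0,0,1,9.19],[0,0,0,0,0,0,9.19],[0,0,0,0,0,0,6.5],[0,0,0,0,0,0,5.5],[0,0,0,0,0,0,4.5],[0,0,0,0,0,0,4.5],[0,0,0,0,0,0,4.5],[0,0,0,0,0,0,4.5]], "grip_force": 20}}

```text
time_s: 10.1
eef_pos: [528.6, -308.9, 31.7]
eef_rot: [[-0.906, 0.422, 0.001], [0.422, 0.906, -0.0], [-0.001, 0.0, -1.0]]
ft_force: [-2.0, 1.1, 4.4]
finger_gap: 54.5
gripper_force: 20.0
```

Emit:
{"name": "drive_tool", "arguments": {"rows": [[0,0,0,0,0,0,4.5],[0,0,0,0,0,0,4.5]], "grip_force": 25}}

```text
time_s: 10.3
eef_pos: [528.6, -308.9, 31.7]
eef_rot: [[-0.907, 0.422, 0.001], [0.422, 0.907, -0.0], [-0.001, -0.0, -1.0]]
ft_force: [-1.7, 0.4, 6.3]
finger_gap: 54.7
gripper_force: 25.0
```

Emit:
{"name": "drive_tool", "arguments": {"rows": [[0,0,0,0,0,-1,4.5],[0,0,0,0,0,-2.5,4.5],[0,0,0,0,0,-2.5,4.5],[0,0,0,0,0,-2.5,4.5],[0,0,0,0,0,-2.5,4.5],[0,0,0,0,0,-2.5,4.5],[0,0,0,0,0,-2.5,4.5],[0,0,0,0,0,-1.5,4.5],[0,0,0,0.8,1.5,0,4.5],[0,0,0,1.7,3.1,0,4.5],[0,0,0,1.7,3.1,0,4.5],[0,0,0,1.7,3.1,0,4.5]]}}

```text
time_s: 11.5
eef_pos: [518.9, -183.7, 204.7]
eef_rot: [[-0.906, 0.423, -0.002], [0.423, 0.906, 0.001], [0.003, 0.0, -1.0]]
ft_force: [0.2, -0.1, -3.5]
finger_gap: 54.7
gripper_force: 25.0
```

Emit:
{"name": "drive_tool", "arguments": {"rows": [[0,0,0,1.7,3.1,0,4.5],[0,0,0,1.7,3.1,0,4.5],[0,0,0,1.7,3.1,0,4.5],[0,0,0,1.7,3.1,0,4.5],[0,0,0,1.7,3.1,0,4.5],[0,0,0,1.7,3.1,0,4.5],[0,0,0,1.7,3.1,0,4.5],[0,0,0,1.7,3.1,0,4.5],[0,0,0,1.7,3.1,0,4.5],[0,0,0,1.7,3.1,0,4.5],[0,0,0,1.7,3.1,0,4.5],[0,0,0,1.7,3.1,0,4.5]]}}

```text
time_s: 12.7
eef_pos: [490.5, 238.9, 204.8]
eef_rot: [[-0.907, 0.422, -0.002], [0.422, 0.907, -0.001], [0.002, -0.002, -1.0]]
ft_force: [1.0, -0.1, -2.6]
finger_gap: 54.6
gripper_force: 25.0
```

Emit:
{"name": "drive_tool", "arguments": {"rows": [[0,0,0,1,2,0,4.5],[0,0,0,0.4,0.8,0,4.5],[0,0,0,0,0,0,4.5],[0,0,0,0,0,0,4.5],[0,0,0,0,0,0,4.5]]}}

```text
time_s: 13.2
eef_pos: [491.5, 267.5, 205.9]
eef_rot: [[-0.906, 0.423, -0.001], [0.423, 0.906, -0.001], [0.0, -0.001, -1.0]]
ft_force: [0.1, 0.5, -2.7]
finger_gap: 54.9
gripper_force: 25.0
```

Emit:
{"name": "drive_tool", "arguments": {"rows": [[0,0,0,0,0.1,1,4.5],[0,0,0,0,0,2,4.5],[0,0,0,0,0,2,4.5],[0,0,0,0,0,1,4.5],[0,0,0,0,0,0.5,4.5],[0,0,0,0,0,0.2,4.5],[0,0,0,0,0,0.2,4.5],[0,0,0,0,0,0.1,4.5],[0,0,0,0,0,0,4.5],[0,0,0,0,0,0,4.5]]}}

```text
time_s: 14.2
eef_pos: [492.3, 269.7, 136.6]
eef_rot: [[-0.907, 0.422, 0.001], [0.422, 0.907, 0.0], [-0.0, 0.001, -1.0]]
ft_force: [0.3, -0.6, -2.2]
finger_gap: 54.6
gripper_force: 25.0
```

Emit:
{"name": "drive_tool", "arguments": {"rows": [[0,0,0,0,0,0.1,4.5],[0,0,0,0,0,0.05,4.5],[0,0,0,0,0,0,4.5]]}}

```text
time_s: 14.5
eef_pos: [492.1, 269.7, 134.8]
eef_rot: [[-0.907, 0.422, 0.0], [0.422, 0.907, 0.0], [-0.0, 0.0, -1.0]]
ft_force: [-0.4, 0.5, -2.1]
finger_gap: 54.7
gripper_force: 25.0
```

Emit:
{"name": "drive_tool", "arguments": {"rows": [[0,0,0,0,0,0.05,4.5],[0,0,0,0,0,0.05,4.5],[0,0,0,0,0,0,4.5]]}}

```text
time_s: 14.8
eef_pos: [492.2, 269.6, 134.6]
eef_rot: [[-0.907, 0.422, 0.0], [0.422, 0.907, 0.0], [-0.0, 0.0, -1.0]]
ft_force: [-3.1, -2.0, 7.2]
finger_gap: 55.0
gripper_force: 25.0
```

Contact. Release and rise.

Emit:
{"name": "drive_tool", "arguments": {"rows": [[0,0,0,0,0,0,6],[0,0,0,0,0,0,7],[0,0,0,0,0,0,9.19],[0,0,0,0,0,0,9.19],[0,0,0,0,0,0,9.19],[0,0,0,0,0,0,9.19],[0,0,0,0,0,-1,9.19],[0,0,0,0,0,-3,9.19],[0,0,0,0,0,-3,9.19],[0,0,0,0,0,-3,9.19],[0,0,0,0,0,0,9.19],[0,0,0,0,0,0,9.19]], "grip_force": 20}}

```text
time_s: 16.0
eef_pos: [492.5, 269.7, 234.7]
eef_rot: [[-0.907, 0.422, 0.002], [0.422, 0.907, 0.001], [-0.001, 0.002, -1.0]]
ft_force: [-0.2, -0.2, -0.5]
finger_gap: 92.2
gripper_force: 0.0
```

Emit:
{"name": "drive_tool", "arguments": {"rows": [[0,0,0,-0.94,-3.05,0,9.19],[0,0,0,-0.94,-3.05,0,9],[0,0,0,-0.94,-3.05,0,8],[0,0,0,-0.94,-3.05,0,7],[0,0,0,-0.94,-3.05,0,6],[0,0,0.14,0,0,0,5],[0,0,0.14,0,0,0,5],[0,0,0.14,0,0,0,5],[0,0,0.14,0,0,0,5],[0,0,0.108,0,0,0,5],[0,0,0,0,0,0,5],[0,0,0,0,0,0,5]]}}

```text
time_s: 17.2
eef_pos: [469.8, 111.4, 232.9]
eef_rot: [[-0.453, 0.891, -0.001], [0.891, 0.453, -0.0], [0.0, -0.001, -1.0]]
ft_force: [0.1, -0.5, 0.4]
finger_gap: 49.7
gripper_force: 0.0
```

```bash
python3 - <<'E'
from h import *
import cv2
s=ctrl.sense();R=s["eef_rot"];print(s["eef_pos"],np.degrees(np.arctan2(R[1,1],R[0,1])),s["q"])
p,d=ctrl.camera("scene");a=p[165:325,330:490,::-1]
q,d=ctrl.camera("top");b=q[150:310,95:255,::-1]
cv2.imwrite("pics/f.png",cv2.resize(np.hstack([a,b]),None,fx=2.5,fy=2.5,interpolation=cv2.INTER_CUBIC))
E
```

```text
[469.77573777 111.37925957 232.93218389] 26.945623017219326 [ 1.31605867e+01  4.63791230e+00  1.07113154e+02 -8.04939484e-04
  6.83324006e+01 -1.37847250e+01]
```

View pics/f.png

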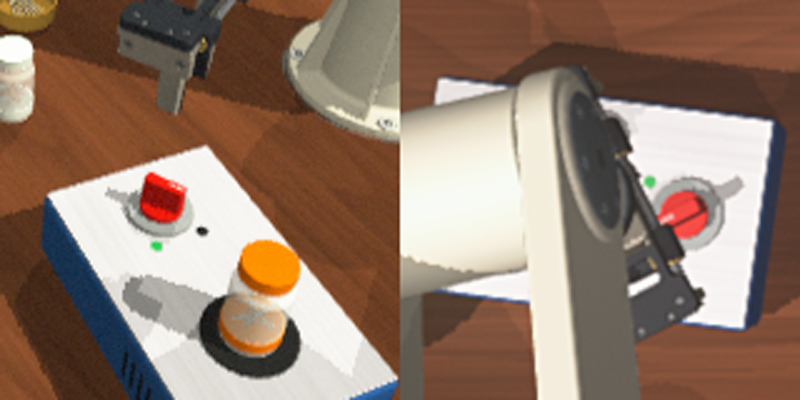

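The orange jar stands upright with its whole foot on the pad (left, lid at (270,265)). The gripper is aligned over the red bar at (163,200). Descend and close.

Emit:
{"name": "drive_tool", "arguments": {"rows": [[0,0,0,0,0,2.5,5],[0,0,0,0,0,2.5,5],[0,0,0,0,0,2.5,5],[0,0,0,0,0,2.3,5],[0,0,0,0,0,1,5],[0,0,0,0,0,0.5,5],[0,0,0,0,0,0,5],[0,0,0,0,0,0,5],[0,0,0,0,0,0,3],[0,0,0,0,0,0,1],[0,0,0,0,0,0,1],[0,0,0,0,0,0,1]], "grip_force": 20}}

```text
time_s: 18.5
eef_pos: [470.4, 111.5, 120.9]
eef_rot: [[-0.45, 0.893, 0.0], [0.893, 0.45, 0.0], [-0.0, 0.0, -1.0]]
ft_force: [0.2, 0.8, 0.6]
finger_gap: 20.1
gripper_force: 0.0
```

Emit:
{"name": "drive_tool", "arguments": {"rows": [[0,0,0,0,0,0,1],[0,0,0,0,0,0,1],[0,0,0,0,0,0,1]]}}

```text
time_s: 18.8
eef_pos: [470.3, 111.5, 120.6]
eef_rot: [[-0.45, 0.893, -0.0], [0.893, 0.45, 0.0], [0.0, -0.0, -1.0]]
ft_force: [0.9, 0.2, 0.1]
finger_gap: 9.8
gripper_force: 0.0
```

```bash
python3 - <<'E'
from h import *
import cv2
s=ctrl.sense();print(s["finger_gap"],s["gripper_force"],s["wrist_torque"])
p,d=ctrl.camera("scene");a=p[195:295,350:450,::-1]
q,d=ctrl.camera("top");b=q[185:285,155:255,::-1]
cv2.imwrite("pics/g.png",cv2.resize(np.hstack([a,b]),None,fx=4,fy=4,interpolation=cv2.INTER_CUBIC))
for z in (114,144): print(proj("scene",np.array([470.3,111.5,z])),proj("top",np.array([470.3,111.5,z])))
E
```

```text
9.765541677210038 0.0 [-0.00778286  0.00731389 -0.02146412]
[394.02314679 245.36807118] [208.41869551 235.33180268]
[395.54616507 237.14595465] [205.58716997 235.01432472]
```

View pics/g.png

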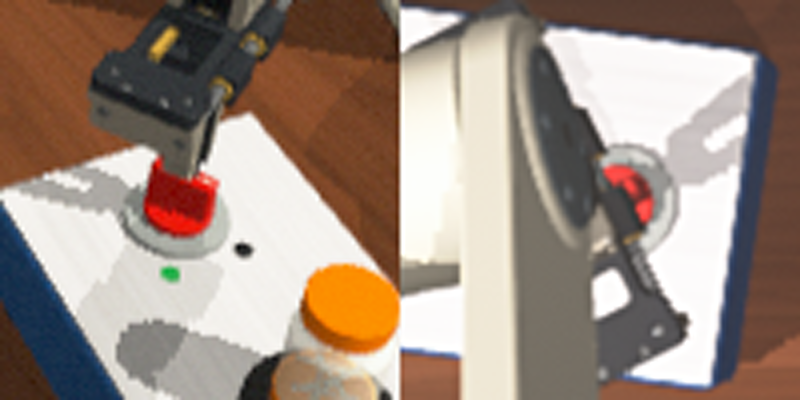

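The front fingertip disappears at the bar's top edge, at left crop (185,178). I'll use depth to locate the bar relative to the fingers.

```bash
python3 - <<'E'
from h import *
np.set_printoptions(precision=1,suppress=True)
def cloud(n,p,d):
    c=ctrl.get_calibration(n);K=c["mtx"];V=c["view"]
    v,u=np.mgrid[:400,:640];P=np.stack([(u-K[0,2])/K[0,0]*d,-(v-K[1,2])/K[1,1]*d,-d],-1)
    return (P-V[:3,3])@V[:3,:3]
sw=np.array([470.3,111.5]);ya=np.array([.893,.45]);xa=np.array([-.45,.893])
def rep(name,n,p,d):
    X=cloud(n,p,d);i=p.astype(int)
    m=(i[...,0]>130)&(i[...,1]<70)&(i[...,2]<70)&(np.hypot(X[...,0]-sw[0],X[...,1]-sw[1])<60)
    Q=X[m]
    for lo,hi in((110,120),(120,130),(130,138),(138,150)):
        q=Q[(Q[:,2]>lo)&(Q[:,2]<hi)]
        if len(q): r=q[:,:2]-sw; print(name,lo,hi,len(q),"along bar",np.percentile(r@xa,[2,50,98]),"across",np.percentile(r@ya,[2,50,98]))
    return X
for n in("scene","top"):
    z=np.load(n+"0.npz");rep(n+"0",n,z["p"],z["d"])
p,d=ctrl.camera("scene");X=rep("now","scene",p,d)
for cx,cy in((185,130),(185,150),(185,165),(185,172),(185,180),(185,190),(205,140),(205,155),(180,110)):
    v,u=195+cy//4,350+cx//4; r=X[v,u,:2]-sw; print(cx,cy,p[v,u],X[v,u],"al",r@xa,"ac",r@ya)
E
```

```text
scene0 110 120 89 along bar [-16.7   2.6  20.2] across [ 6.  11.  22.2]
scene0 120 130 20 along bar [-16.1  -4.8  19.1] across [5.6 7.5 9.2]
scene0 130 138 28 along bar [-15.1   4.3  20.1] across [4.1 7.8 9.7]
scene0 138 150 61 along bar [-17.1  -1.9  21.6] across [-4.6  5.   9.7]
top0 110 120 74 along bar [-17.4  -1.2  15.9] across [-18.2 -10.3  11.6]
top0 120 130 8 along bar [-15.1  -1.8  14.7] across [-7.3 -6.9 -6.4]
top0 130 138 10 along bar [-19.  -11.   14.1] across [-7.1 -5.4  1.1]
top0 138 150 25 along bar [-18.  -10.6  11.8] across [-7.   1.7  7.2]
now 110 120 81 along bar [-16.1   3.7  21.6] across [ 6.2 12.2 22.5]
now 120 130 11 along bar [-16.8  18.4  22.5] across [4.2 6.7 8.8]
now 130 138 16 along bar [-16.3   9.1  22.2] across [1.5 6.9 9.2]
now 138 150 33 along bar [-17.5   7.3  21.8] across [-0.3  6.5  9.4]
185 130 [54 53 50] [540.3 176.9 271. ] al 26.95727899939671 ac 91.92337020254415
185 150 [83 82 73] [536.1 175.4 252.5] al 27.44455576890076 ac 87.46617937797004
185 165 [90 86 75] [534.9 176.4 240.6] al 28.852130186100705 ac 86.87621530503084
185 172 [90 84 72] [483.4 126.5 161.6] al 7.520654296472279 ac 18.494182565781344
185 180 [177  39  33] [474.5 119.  142.9] al 4.772208910643271 ac 7.141130789495021
185 190 [129  21  11] [475.1 120.8 137.7] al 6.123192684592421 ac 8.436490986654054
205 140 [32 31 31] [461.5 116.3 169. ] al 8.29737834562563 ac -5.712673532380015
205 155 [54 52 54] [461.5 118.2 160.2] al 9.994293049921579 ac -4.866861634216127
180 110 [52 56 56] [540.9 172.2 281.9] al 22.422017300219537 ac 90.39756082889083
```

```bash
python3 - <<'E'
from h import *
import cv2
np.set_printoptions(precision=1,suppress=True)
sw=np.array([470.3,111.5]);ya=np.array([.893,.45]);xa=np.array([-.45,.893])
for n in("scene","top"):
    p,d=ctrl.camera(n);c=ctrl.get_calibration(n);K=c["mtx"];V=c["view"]
    v,u=np.mgrid[:400,:640];P=np.stack([(u-K[0,2])/K[0,0]*d,-(v-K[1,2])/K[1,1]*d,-d],-1)
    X=(P-V[:3,3])@V[:3,:3];r=X[...,:2]-sw;al=r@xa;ac=r@ya
    i=p.astype(int);red=(i[...,0]>1.8*i[...,1]+20)
    m=(~red)&(abs(al)<40)&(abs(ac)<70)&(X[...,2]>112)
    for lo in range(112,212,10):
        k=m&(X[...,2]>=lo)&(X[...,2]<lo+10)
        if k.sum(): print(n,lo,k.sum(),"al",np.percentile(al[k],[3,50,97]),"ac",np.percentile(ac[k],[3,25,50,75,97]),"uv",u[k].mean(),v[k].mean())
for ac in(5,20):
  for z in(121,180): print(ac,z,[(proj("scene",np.array([*(sw+xa*s+ya*ac),z]))-[350,195])*4 for s in(-10,10)])
E
```

```text
scene 132 4 al [-19.4  -1.7  21.4] ac [-5.3 -3.1  1.6  5.8  6.6] uv 395.0 239.25
scene 142 8 al [-13.1  12.   20.2] ac [-6.7 -4.3 -2.3 -0.8  1.2] uv 399.625 237.75
scene 152 21 al [-5.5  8.1 11. ] ac [-13.4  -4.6  16.3  18.2  18.8] uv 396.7142857142857 236.33333333333334
scene 162 24 al [-4.2  9.  10.9] ac [-10.8  -4.1  15.7  18.9  19.7] uv 397.4583333333333 234.29166666666666
scene 172 11 al [ 8.  10.3 11.1] ac [-14.1 -10.   -6.5   0.3  10.4] uv 401.8181818181818 228.54545454545453
scene 182 12 al [ 8.5 10.7 11.6] ac [-18.1  -9.2  -5.4   0.4  12.2] uv 402.5833333333333 225.33333333333334
scene 192 6 al [ 9.8 10.8 11.7] ac [-11.9  -9.1  -5.    7.5  12.6] uv 402.6666666666667 224.0
top 112 6 al [-19.3  -6.1  -1.5] ac [-6.3 -2.   8.1 14.5 19.7] uv 210.5 230.83333333333334
top 122 5 al [-19.  -19.  -17.3] ac [-5.7 -4.1 -1.3  1.   3. ] uv 215.0 232.0
top 132 3 al [-18.8 -13.7 -13.1] ac [-6.7 -5.7 -4.5 -4.3 -4.1] uv 213.33333333333334 234.0
top 142 3 al [-13.5 -12.3  -8.7] ac [0.7 2.1 3.7 4.7 5.5] uv 209.66666666666666 231.33333333333334
top 152 1 al [-8.3 -8.3 -8.3] ac [5.4 5.4 5.4 5.4 5.4] uv 207.0 231.0
5 121 [array([159.5, 192.3]), array([188.6, 205.4])]
5 180 [array([171.1, 125.7]), array([201.5, 138.8])]
20 121 [array([148.8, 207.1]), array([178.1, 220.5])]
20 180 [array([160.1, 140.5]), array([190.7, 153.9])]
```

Depth puts the lowest visible finger points near z = 152, above the bar, although the TCP reads 121. I'll open the fingers and measure the tips before going lower.

Emit:
{"name": "drive_tool", "arguments": {"rows": [[0,0,0,0,0,0,5],[0,0,0,0,0,0,5],[0,0,0,0,0,0,5],[0,0,0,0,0,0,5],[0,0,0,0,0,0,5]]}}

```text
time_s: 19.55
eef_pos: [470.3, 111.5, 120.7]
eef_rot: [[-0.45, 0.893, -0.0], [0.893, 0.45, -0.0], [0.0, -0.0, -1.0]]
ft_force: [0.0, 0.2, -0.3]
finger_gap: 48.2
gripper_force: 0.0
```

```bash
cat > tips.py <<'E'
from h import *
np.set_printoptions(precision=1,suppress=True)
s=ctrl.sense();print(s["eef_pos"],s["finger_gap"])
sw=s["eef_pos"][:2];ya=s["eef_rot"][:2,1];xa=s["eef_rot"][:2,0]
p,d=ctrl.camera("scene");c=ctrl.get_calibration("scene");K=c["mtx"];V=c["view"]
v,u=np.mgrid[:400,:640];P=np.stack([(u-K[0,2])/K[0,0]*d,-(v-K[1,2])/K[1,1]*d,-d],-1)
X=(P-V[:3,3])@V[:3,:3];r=X[...,:2]-sw;al=r@xa;ac=r@ya
i=p.astype(int);red=(i[...,0]>1.8*i[...,1]+20)
m=(~red)&(abs(al)<20)&(abs(ac)<70)&(X[...,2]>104)
for lo in range(104,204,8):
    k=m&(X[...,2]>=lo)&(X[...,2]<lo+8)
    if k.sum(): print(lo,k.sum(),"al",np.percentile(al[k],[3,50,97]),"ac",np.percentile(ac[k],[3,25,50,75,97]),"uv",u[k].mean(),v[k].mean())
import cv2
cv2.imwrite("pics/h.png",cv2.resize(p[195:295,350:450,::-1],None,fx=6,fy=6,interpolation=cv2.INTER_CUBIC))
E
python3 tips.py
```

```text
[470.3 111.5 120.7] 48.178245285736345
104 72 al [-17.8   2.8  18.7] ac [-12.5  20.7  23.5  28.   33.7] uv 390.3888888888889 253.51388888888889
136 4 al [ 4.9 14.6 15.5] ac [-6.3 -5.1 -3.2 -1.   0.9] uv 400.5 238.75
144 5 al [ 2.9  9.7 16.6] ac [-31.3 -26.  -24.8   0.7   1.6] uv 402.0 233.6
152 26 al [-6.7  4.  10.8] ac [-28.7 -24.8 -22.2  35.9  38.1] uv 397.03846153846155 235.15384615384616
160 27 al [-4.8  6.4 10.9] ac [-26.9 -22.6  36.3  37.9  39.6] uv 395.44444444444446 236.44444444444446
168 25 al [-8.1  5.2 10.6] ac [-30.4  36.5  38.   39.4  40.6] uv 392.28 237.8
176 21 al [-8.4  2.9 10.7] ac [32.9 37.9 38.8 39.8 41.6] uv 391.1904761904762 236.85714285714286
184 13 al [-7.4  1.7 10. ] ac [37.9 40.  40.2 40.9 41.9] uv 390.9230769230769 235.0
```

View pics/h.png

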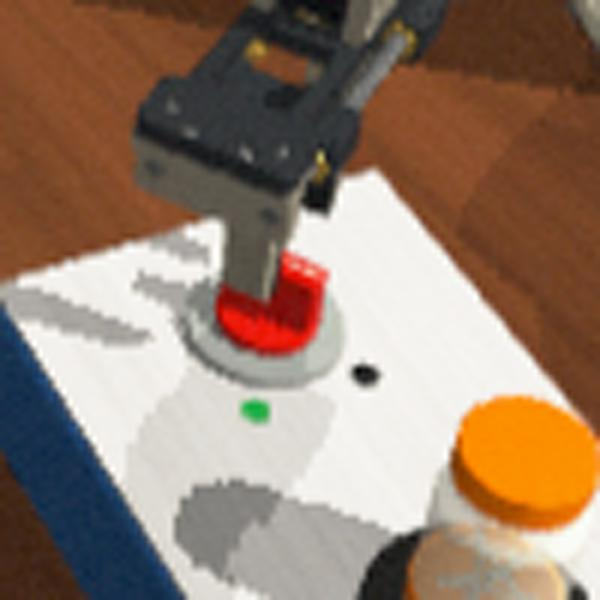

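The front fingertip (crop (250,300)) hangs at z ≈ 152, clear of the bar, so the tips sit about 30 mm above the reported TCP. I'll lower in guarded steps.

Emit:
{"name": "drive_tool", "arguments": {"rows": [[0,0,0,0,0,0.5,5],[0,0,0,0,0,0.5,5],[0,0,0,0,0,0.5,5],[0,0,0,0,0,0,5],[0,0,0,0,0,0,5]]}}

```text
time_s: 20.1
eef_pos: [470.1, 111.5, 105.4]
eef_rot: [[-0.45, 0.893, -0.001], [0.893, 0.45, -0.0], [0.0, -0.001, -1.0]]
ft_force: [0.5, 0.9, -0.4]
finger_gap: 49.8
gripper_force: 0.0
```

```bash
python3 tips.py
```

```text
[470.1 111.5 105.4] 49.839758958653064
104 74 al [-18.6   0.4  19.5] ac [11.4 20.4 24.1 29.5 34. ] uv 389.86486486486484 253.55405405405406
128 2 al [3.7 6.7 9.7] ac [-27.  -26.4 -25.8 -25.1 -24.6] uv 402.0 234.5
136 23 al [-5.5  7.3 15.7] ac [-29.1 -25.3 -21.2  14.6  38.4] uv 398.4782608695652 238.0
144 29 al [-7.8  6.2 12. ] ac [-33.   -1.5  37.7  38.9  40. ] uv 393.86206896551727 241.51724137931035
152 20 al [-6.9  5.5 11. ] ac [ 3.6 38.2 38.9 39.7 40.9] uv 391.4 243.0
160 19 al [-6.6  2.  10.6] ac [36.8 39.7 40.3 40.6 42.6] uv 390.10526315789474 241.8421052631579
168 14 al [-6.4  2.5 10.4] ac [39.7 40.4 41.  41.7 42.8] uv 390.57142857142856 239.92857142857142
192 6 al [-10.4  -1.6   6.4] ac [-30.4 -28.8 -27.8 -25.4 -23.2] uv 402.6666666666667 214.5
200 5 al [-10.   -6.7   5.8] ac [-30.4 -28.6 -28.4 -27.6 -26. ] uv 402.0 212.2
```

Emit:
{"name": "drive_tool", "arguments": {"rows": [[0,0,0,0,0,0.5,5],[0,0,0,0,0,0.5,5],[0,0,0,0,0,0.3,5],[0,0,0,0,0,0,5],[0,0,0,0,0,0,3],[0,0,0,0,0,0,1],[0,0,0,0,0,0,0.5],[0,0,0,0,0,0,0.5],[0,0,0,0,0,0,0.5],[0,0,0,0,0,0,0.5],[0,0,0,0,0,0,0.5]], "grip_force": 20}}

```text
time_s: 21.25
eef_pos: [470.8, 111.7, 92.9]
eef_rot: [[-0.45, 0.893, 0.001], [0.893, 0.45, 0.0], [-0.0, 0.001, -1.0]]
ft_force: [1.7, 2.1, -1.9]
finger_gap: 13.8
gripper_force: 20.0
```

Gripped the bar (13.8 mm). Turn clockwise by 1.2 rad.

Emit:
{"name": "drive_tool", "arguments": {"rows": [[0,0,0.1,0,0,0,0.5],[0,0,0.1,0,0,0,0.5],[0,0,0.1,0,0,0,0.5],[0,0,0.1,0,0,0,0.5],[0,0,0.1,0,0,0,0.5],[0,0,0.1,0,0,0,0.5],[0,0,0.1,0,0,0,0.5],[0,0,0.1,0,0,0,0.5],[0,0,0.1,0,0,0,0.5],[0,0,0.1,0,0,0,0.5],[0,0,0.1,0,0,0,0.5],[0,0,0.07,0,0,0,0.5]], "grip_force": 30}}

```text
time_s: 22.45
eef_pos: [470.4, 111.8, 92.8]
eef_rot: [[0.65, 0.76, 0.0], [0.76, -0.65, 0.0], [0.0, -0.0, -1.0]]
ft_force: [1.9, 2.9, 1.2]
finger_gap: 13.6
gripper_force: 30.0
```

Emit:
{"name": "drive_tool", "arguments": {"rows": [[0,0,0,0,0,0,0.5],[0,0,0,0,0,0,3],[0,0,0,0,0,0,5],[0,0,0,0,0,0,5],[0,0,0,0,0,0,5],[0,0,0,0,0,0,5],[0,0,0,0,0,-1,5],[0,0,0,0,0,-3,5],[0,0,0,0,0,-4,5],[0,0,0,0,0,-4,5],[0,0,0,0,0,-3,5],[0,0,0,0,0,0,5]]}}

```text
time_s: 23.65
eef_pos: [472.9, 112.1, 247.8]
eef_rot: [[0.646, 0.763, 0.008], [0.763, -0.646, 0.002], [0.006, 0.005, -1.0]]
ft_force: [-0.0, 0.4, 0.0]
finger_gap: 49.7
gripper_force: 0.0
```

Emit:
{"name": "drive_tool", "arguments": {"rows": [[0,0,0,0,4,0,5],[0,0,0,0,4,0,5],[0,0,0,0,4,0,5],[0,0,0,0,4,0,5],[0,0,0,0,4,0,5],[0,0,0,0,0,0,5],[0,0,0,0,0,0,5],[0,0,0,0,0,0,5]]}}

```text
time_s: 24.45
eef_pos: [621.8, -17.2, 242.3]
eef_rot: [[0.646, 0.763, -0.001], [0.763, -0.646, 0.0], [-0.001, -0.001, -1.0]]
ft_force: [-0.4, 0.2, 0.2]
finger_gap: 49.9
gripper_force: 0.0
```

```bash
python3 - <<'E'
from h import *
np.set_printoptions(precision=1,suppress=True)
s=ctrl.sense();print(s["eef_pos"],s["finger_gap"],s["time_s"])
sw=np.array([470.6,111.7])
for n in("scene","top"):
    p,d=ctrl.camera(n);c=ctrl.get_calibration(n);K=c["mtx"];V=c["view"]
    v,u=np.mgrid[:400,:640];P=np.stack([(u-K[0,2])/K[0,0]*d,-(v-K[1,2])/K[1,1]*d,-d],-1)
    X=(P-V[:3,3])@V[:3,:3];i=p.astype(int);R,G,B=i[...,0],i[...,1],i[...,2]
    near=np.hypot(X[...,0]-sw[0],X[...,1]-sw[1])<30
    m=near&(R>120)&(G<100)&(X[...,2]>138)
    Q=X[m][:,:2]
    if len(Q)>4:
        w,e=np.linalg.eigh(np.cov(Q.T)); print(n,"bar",len(Q),Q.mean(0),np.sqrt(w),np.degrees(np.arctan2(e[1,1],e[0,1]))%180)
    for nm,m in(("green",(G>1.5*R)&(G>1.4*B)&(G>70)),("orange",(R>180)&(G>80)&(G<190)&(B<90))):
        for xy,zt in(((602.4,-143.7),108),((491.6,269.7),203)):
            k=m&(np.hypot(X[...,0]-xy[0],X[...,1]-xy[1])<60)&(X[...,2]>zt-4)
            if k.sum()>20: print(n,nm,k.sum(),X[k].mean(0),"tgt",xy)
E
```

```text
[621.8 -17.2 242.3] 49.92845408941567 24.45
scene bar 62 [472.5 115.1] [ 4.2 12.7] 49.92139033695256
scene green 164 [ 602.9 -139.8  106.8] tgt (602.4, -143.7)
scene orange 345 [493.4 272.  202.5] tgt (491.6, 269.7)
top green 313 [ 600.  -141.8  107.6] tgt (602.4, -143.7)
top orange 393 [491.8 268.5 202.3] tgt (491.6, 269.7)
```

```bash
python3 -c "
from rig import ctrl
print(ctrl.finish_job())"
```

```text
the job is handed in; nothing more can be done
None
```

I've handed the job in: the green jar stands on the tile, the orange jar on the pad (both within about 4 mm of centre by camera), and the switch bar is at about 50°, close to the estimated 48° for on; the hand-in call returned no verdict.

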